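# Change the sharpening stone in the cam-clamped holder

## Task

Change the sharpening stone in the stone holder: swing the cam lever fully open and put the stone that is in the holder away in the empty stone case, seated flat in its pocket. Then seat the stone that lies loose on the bench flat and square in the holder's pocket and swing the lever fully shut again so that the cam clamps it against the end of the pocket. Leave the wood offcut, the gouge and the glue bottle where they are.

Things in the scene. Friction and masses are not known exactly. Their poses are not given: they have to be found in the camera images.
- stone_holder: Stone holder, fixed: pale wooden board 84 (x) x 204 (y), rim z = 30, with a pocket in its top (floor z = 20). Origin: centre of its underside; y along its length. Pocket 48 wide about x = 0, from its end wall at y = +80 to y = -56, edges chamfered 3. A stop cleat, flush with the end wall, stands 8 above the rim (y +80 to +98); a cam with a lever lies on the rim at the -y end.
- holder_seat (a point): Point on the holder's pocket floor where the centre of a clamped stone's underside belongs (holder x 0, y +15, z 20), the stone's end touching the +y wall. Axes as the holder's. With the lever open a stone may lie up to 5.5 towards -y of it; the closing cam pushes it home.
- cam_lever (a joint): Lever of the eccentric cam, on a vertical pin. 0 = fully shut (stop): lever along the holder's -x, cam pressing on the stone's end. Grows to 1.6 = fully open (stop): lever along the holder's -y, past the board's end (counter-clockwise from above). Stays where left; about 2 N at the knob moves it. Shut, the cam leaves the pocket 0.3 too short for a stone; open, 5.5 spare.
- cam_knob (a point): Middle of the round upright wooden knob on the lever's end, 18 across, 60 from the pin. This point is at z = 57; the knob reaches 11 above it and the lever's top face is 17 below it. Moves with the lever.
- cam_pivot (a point): The lever's pin at the height of the rim (z = 30); fixed on the holder, at its x = 0, y = -69.5.
- old_stone: Dark grey sharpening stone, 45 (x) x 130 (y) x 22 thick, that lies in the holder at the start, 12 of it standing proud of the rim. About 0.27 kg. Origin: centre of its underside; y along its length.
- new_stone: Lighter, brownish-grey sharpening stone of the same size, 45 (x) x 130 (y) x 22 thick, lying flat and loose on the bench, with the offcut close beside it. Origin: centre of its underside; y along its length.
- stone_case: Stone case without a lid, fixed to the bench: darker wooden block 78 (x) x 168 (y) x 24 high with an empty pocket 48 x 136, 10 deep, chamfered 3, in the middle of its top (floor at z = 14, rim at z = 24). Origin: centre of its underside; y along its length.
- case_seat (a point): Centre of the case's pocket floor (z = 14), where the centre of the stone's underside belongs. Axes as the case's.
- offcut: Bystander: wood offcut 35 (x) x 60 (y) x 30 high, lying with one of its 35 mm ends about 9 from a long side of the loose stone, anywhere along the middle of it. Origin: centre of its underside.
- gouge: Bystander: carving gouge 224 long lying on the bench nearer the robot, handle 27 across and 29 high at its +x end, blade at -x. Origin: middle of its length, underside.
- glue: Bystander: upright bottle of white glue, 49 across, 149 tall, nearer the robot than the work. Origin: centre of its underside.

How it is judged:
By the outcome, as a careful person would: the job done as asked, in the order asked, and still so for the second after the job is handed in, with the robot touching nothing.
It also fails if it takes over 72 s, if anything falls off the work surface, if the arm or the gripper's body presses on something with over 40 N, if the wrist force passes 120 N, or if a joint passes its speed limit or range.

## Robot

A 7-joint arm with a two-finger parallel gripper is mounted at the origin on the work surface; the furniture and walls round the work are solid. World frame = base frame: x ahead of the robot, y to its left, z up, the work surface at z = 0. Lengths are in m, angles in rad, forces in N, time in s.
With the tool pointing down it reaches from about 0.4 to 0.85 m from the base axis. Payload 10.4 kg.
Tool frame: the origin (TCP) lies at the very end of the fingers, on their centre line; the grasp point (between the pads) lies 19 mm behind it; x points along the fingers, y is the direction in which the jaws open and shut, and the axes are right-handed (so a half turn about x gives the same grasp; the last joint's range is limited). The gripper opens to 85 mm and grips with 20 to 120 N. Pads are 22 mm wide; open, the fingers measure 114 mm over their backs; the gripper's body (76 mm by 85 mm) begins 54 mm behind the grasp point. The pads swing forward as they close: fully open they stand 13 mm farther back than shut.
Start: joints at [1.311, 0.332, -0.065, 1.46, 0.022, 1.35, -0.088], TCP at [0.147, -0.608, 0.231] pointing down, gripper open.
Joint ranges: [-2.6, 2.6], [-0.5, 2.12], [-1.47, 1.34], [0.16, 2.42], [-1.27, 4.41], [0.06, 2.06], [-2.6, 2.6]. Speed limits (rad/s): [2.22, 2.22, 2.79, 2.79, 3.14, 3.14, 3.14].

## Interface

Orientations are given as a unit quaternion [x, y, z, w].
In Python, from workcell import monitor, camera, ticket, regions_of gives the robot as it stands.
- The arm moves only by the tool step_arm, never from a script. Its argument "increments" is a list of rows, each a list of 5 numbers: the finger opening in m, from 0 to 0.0854, then the shift along the world's x, y, z in m, then the turn about the world's z in rad. A call has 1 to 12 rows; each row shifts and turns the commanded pose from where the row before left it; what a row does not reach is not made up. A row lasts 1/12 s, in which the tool goes at most 41.7 mm and 7.16 degrees, less where a joint would pass 70% of its speed; a pose out of reach is approached as far as the arm can. A call with a gripper value outside its range is refused whole. The fingers move at their own pace and stop on an object; "force" is the grip in N (left out, the last holds). Time passes only in rows, so rows that do not move let the fingers close. It gives the time, the measured TCP pose, the force and the opening at its end, in the units of the state.
- monitor.get_obs(): the state, without advancing time (a new reading comes with each control period).
- camera(name): name is "scene" or "top" or "wrist"; returns a dict with "color" (480x640x3 uint8, red, green, blue), "range_z" (480x640 float32, m along the optical axis (not along the pixel's ray), 0 where there is no reading), "fx", "fy", "cx", "cy" (pixels), "cam_to_world" (4x4, takes a point from camera to world coordinates). Camera axes: x right, y up, looking along -z (the intrinsics and any distortion apply to the point x, -y, -z); pixel columns grow to the right and rows downward; lengths in m; the calibration is good to about 2 mm. A picture is of the moment at which its call begins.
- ticket.hand_in(): hands the job in, once; it reports no verdict.
Trained networks look in a picture, given as the dict that the camera call returned (one of the last four; its "shot" number tells which), for a name from the list of things; names that differ only in an ending like _2 or _b are one class to them, and where a whole thing is asked for, a point or a joint stands for the part that bears it (a point fixed in the world has none). Each returns a list of dicts, best first, with "p" (0 to 1); they miss things now and then, are a little off and sometimes report something else, mostly with a low value. They report only what shows in the picture. A call takes as long as a camera call.
- regions_of(picture, query): "region" (480x640 bool, what is visible of it) and "centre" ([row, column] in pixels, amid what is visible of it).
The state is a dict: "clock": time; "joint_pos": joint angles; "joint_velocities": joint speeds; "tau": joint torques, N m; "position": TCP position; "ee_rot": TCP orientation; "ft_force": force on the tool from outside, world axes, zero at the start; "torque": the same for the moment, N m; "grip_width": opening from 0.0 (shut) to 1.0 (fully open).
Only numpy, scipy, OpenCV 4.12 (cv2) and the standard library are available. Lean on these libraries where they do the work, as an engineer would, in place of code of your own. Each camera call takes 0.05 s, during which the arm holds its last target. There are 200 camera calls.

## Working session

There is one attempt and no reset: what is moved stays moved. The work goes in short steps, Python scripts to look and compute and a tool call to move; the robot and the scene stay as the last step left them, time stands still between calls to the robot, and variables do not carry over. Pictures are saved under pics/ and viewed, about 8 in all and at most 12, crops included, and the job is handed in when it is done.

Besides the shell and the picture viewer there is one more tool, called after "Call:" in YAML: its name, and indented under it one key for each argument. step_arm: Moves the arm, as the interface text tells. Its arguments: {"type":"object","properties":{"increments":{"type":"array"},"force":{"type":"number"}},"required":["increments"]}

```bash
mkdir -p pics; ls; cat > h.py <<'E'
import numpy as np, cv2
from workcell import monitor, camera, ticket, regions_of
def pts(p):
    r,c=np.indices(p["range_z"].shape); z=p["range_z"]
    P=np.stack([(c-p["cx"])/p["fx"]*z,-(r-p["cy"])/p["fy"]*z,-z,np.ones_like(z)],-1)
    return (P@np.array(p["cam_to_world"]).T)[...,:3]
def rect(P,m,lo,hi):
    k=m&(P[...,2]>lo)&(P[...,2]<hi); q=P[k][:,:2].astype(np.float32)
    if len(q)<20: return None
    (c,s,a)=cv2.minAreaRect(q*1000); 
    if s[0]>s[1]: s=(s[1],s[0]); a=a+90   # a: angle of short axis
    return np.round(c,1),np.round(s,1),round((a+90)%180-90,2),round(float(np.median(P[k][:,2])*1000),1),len(q)
E
python3 - <<'E'
from h import *
print(monitor.get_obs())
for n in ["top","scene"]:
    p=camera(n); cv2.imwrite(f"pics/{n}0.png",p["color"][...,::-1]); P=pts(p)
    print(n,p["fx"],p["cx"],p["cy"],np.round(p["cam_to_world"],3).tolist(),[k for k in p])
    for q in ["stone_holder","cam_knob","cam_lever","old_stone","new_stone","stone_case","offcut","gouge","glue"]:
        for d in regions_of(p,q)[:2]:
            m=d["region"]&(p["range_z"]>0)
            if m.sum()<20: continue
            zt=np.percentile(P[m][:,2],80)
            print(q,round(d["p"],2),np.round(d["centre"]),int(m.sum()),rect(P,m,zt-.006,zt+.006))
E
```

```text
pics
{'clock': 0.0, 'joint_pos': array([ 1.31139213,  0.33290502, -0.0647152 ,  1.46094282,  0.02158396,
        1.34989783, -0.0885063 ]), 'joint_velocities': array([-7.54188579e-05, -1.00685020e-03, -1.18313072e-04,  3.84346775e-04,
       -2.51078551e-03, -9.14121597e-04,  4.84459616e-04]), 'tau': array([-1.17009829e-03, -6.25440717e+01,  4.84227226e-02, -3.91612315e+01,
        1.61205826e-02,  9.73913498e-03,  9.89691699e-06]), 'position': array([ 0.14654338, -0.60718872,  0.23049454]), 'ee_rot': array([-0.70207766, -0.08404614,  0.702232  , -0.08302665]), 'ft_force': array([0.04806257, 0.22112586, 0.45719372]), 'torque': array([ 0.01315268, -0.0297933 ,  0.07276633]), 'grip_width': 1.0002779344063244}
top 517.064552536978 316.31914895502797 233.54288857324917 [[-0.016, 0.983, -0.183, 0.258], [-1.0, -0.017, -0.005, -0.031], [-0.008, 0.183, 0.983, 1.079], [0.0, 0.0, 0.0, 1.0]] ['color', 'range_z', 'fx', 'fy', 'cx', 'cy', 'cam_to_world', 'shot']
stone_holder 0.66 [204. 199.] 2721 (array([529. , 253.8]), array([108.6, 204.1]), 7.82, 32.9, 1201)
cam_knob 0.68 [200. 216.] 393 (array(
[... 1689 characters left out ...]
]), array([ 54.9, 137. ]), 10.65, 40.5, 1091)
new_stone 0.81 [245. 289.] 712 (array([543.2, -19.5]), array([ 49.3, 132.9]), -8.55, 20.7, 533)
stone_case 0.79 [210. 360.] 1457 (array([ 535.6, -279.4]), array([ 88.3, 172.7]), -15.14, 22.0, 659)
offcut 0.58 [253. 314.] 530 (array([480.3, -36.4]), array([36.2, 67.2]), 83.8, 28.5, 258)
gouge 0.96 [276. 340.] 669 (array([374.1,   2.9]), array([ 20.1, 131.9]), -2.84, 23.5, 337)
gouge 0.25 [306. 192.] 2756 (array([526.1, 254.4]), array([107.4, 203. ]), 7.24, 35.0, 836)
glue 0.7 [284. 279.] 1645 (array([385.4, 164. ]), array([29.2, 42.9]), -48.13, 98.6, 208)
glue 0.55 [210. 360.] 1499 (array([ 535.4, -279.5]), array([ 89.5, 172.8]), -14.2, 22.0, 683)
```

View pics/top0.png

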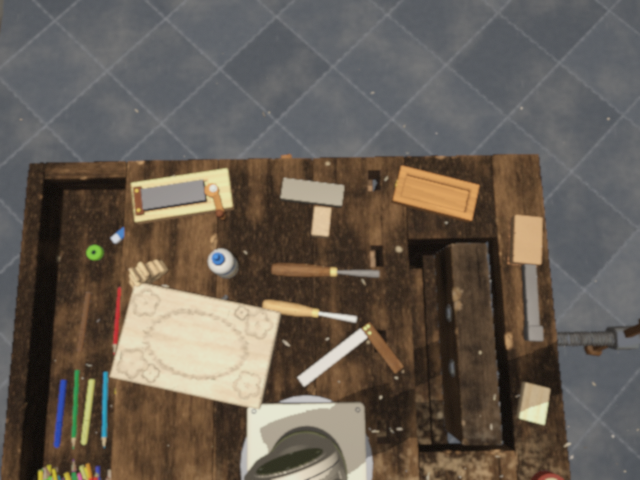

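View pics/scene0.png

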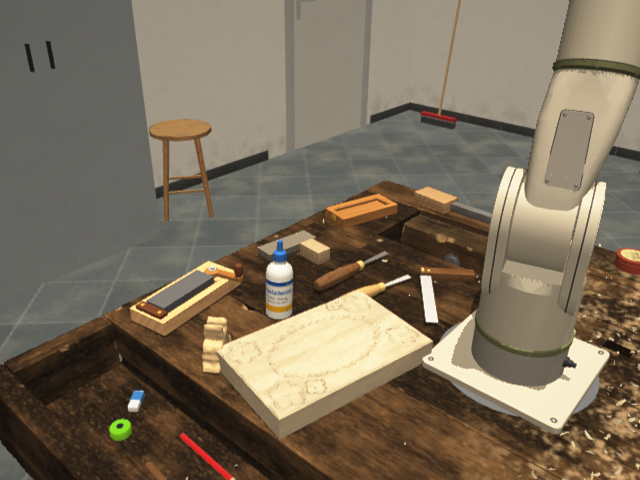

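The top view shows the holder at about (180,197) with its cleat on the left at (138,200) and the lever pointing down to the knob at (221,208). The new stone is at (313,192), the offcut at (321,221), the case at (436,193) and the glue at (222,263). The scene view agrees. Next I move over towards the case.

Call:
step_arm:
  increments:
    - [0.085, 0.029, 0.025, 0.004, 0]
    - [0.085, 0.029, 0.025, 0.004, 0]
    - [0.085, 0.029, 0.025, 0.004, 0]
    - [0.085, 0.029, 0.025, 0.004, 0]
    - [0.085, 0.029, 0.025, 0.004, 0]
    - [0.085, 0.029, 0.025, 0.004, 0]
    - [0.085, 0.029, 0.025, 0.004, 0]
    - [0.085, 0.029, 0.025, 0.004, 0]
    - [0.085, 0.029, 0.025, 0.004, 0]
    - [0.085, 0.029, 0.025, 0.004, 0]
    - [0.085, 0.029, 0.025, 0.004, 0]
    - [0.085, 0.029, 0.025, 0.004, 0]

```text
clock: 2.0
position: [0.4958, -0.3062, 0.2798]
ee_rot: [0.702, 0.083, -0.702, 0.084]
ft_force: [-0.1, -0.4, 0.3]
grip_width: 0.994
```

```bash
cat >> h.py <<'E'
from scipy.spatial.transform import Rotation as R
def look(qs,lo,hi,fn=None,cam="wrist"):
    o=monitor.get_obs(); y=R.from_quat(o["ee_rot"]).as_matrix()[:,1]
    print("t",round(o["clock"],2),"tcp",np.round(o["position"]*1000,1),"jaw",round((np.degrees(np.arctan2(y[1],y[0]))),2),"F",np.round(o["ft_force"],1),"g",round(o["grip_width"]*85.4,1),"q",np.round(o["joint_pos"],2))
    p=camera(cam); P=pts(p)
    if fn: cv2.imwrite("pics/"+fn,p["color"][...,::-1])
    for q,l,h in zip(qs,lo,hi):
        for d in regions_of(p,q)[:1]:
            print(q,round(d["p"],2),np.round(d["centre"]),rect(P,d["region"]&(p["range_z"]>0),l,h))
    return p,P
E
python3 - <<'E'
from h import *
p,P=look(["stone_case","new_stone"],[.019,.017],[.03,.027],"w1.png")
print(np.round(p["cam_to_world"],3).tolist(),p["fx"],p["cx"],p["cy"])
E
```

```text
t 2.0 tcp [ 495.8 -306.2  279.8] jaw -76.45 F [-0.1 -0.4  0.3] g 84.9 q [ 0.78  0.24 -0.36  1.49  0.09  1.43 -0.92]
stone_case 0.92 [155. 306.] (array([ 538.5, -279.3]), array([ 78.1, 170.5]), -15.81, 24.4, 6539)
new_stone 0.9 [87. 61.] (array([545.1, -25.1]), array([ 45.3, 120.1]), -8.35, 22.8, 5841)
[[0.234, 0.935, 0.266, 0.563], [-0.972, 0.225, 0.064, -0.289], [0.0, -0.274, 0.962, 0.423], [0.0, 0.0, 0.0, 1.0]] 380.2083587263128 323.2635137369521 242.3856855140379
```

Call:
step_arm:
  increments:
    - [0.085, 0, 0.038, 0, -0.008]
    - [0.085, 0, 0.038, 0, -0.008]
    - [0.085, 0, 0.038, 0, -0.008]
    - [0.085, 0, 0.038, 0, -0.008]
    - [0.085, 0, 0.038, 0, -0.008]
    - [0.085, 0, 0.038, 0, -0.008]
    - [0.085, 0, 0.038, 0, -0.008]
    - [0.085, 0, 0.038, 0, -0.008]
    - [0.085, 0, 0.038, 0, -0.008]
    - [0.085, 0, 0.038, 0, -0.008]
    - [0.06, 0, 0.038, 0, -0.008]
    - [0.06, 0, 0.038, 0, -0.008]

```text
clock: 3.15
position: [0.4945, 0.1489, 0.2796]
ee_rot: [0.706, 0.049, -0.705, 0.049]
ft_force: [1.2, -0.7, 1.0]
grip_width: 0.742
```

```bash
python3 - <<'E'
from h import *
p,P=look(["stone_holder","old_stone","new_stone","cam_knob"],[.027,.039,.018,.062],[.033,.047,.027,.075],"w2.png")
E
```

```text
t 3.15 tcp [494.5 148.9 279.6] jaw -82.07 F [ 1.2 -0.7  1. ] g 63.4 q [ 0.3   0.13 -0.73  1.64  0.09  1.41 -1.88]
stone_holder 0.74 [142. 273.] (array([541.6, 256.1]), array([ 84.2, 204.1]), 8.03, 30.6, 8541)
old_stone 0.97 [142. 207.] (array([540. , 270.1]), array([ 44.9, 132.4]), 8.54, 42.7, 6416)
new_stone 0.63 [166. 247.] (array([540.1, 267.3]), array([ 50.8, 136.8]), 8.17, 21.1, 365)
cam_knob 0.65 [165. 296.] (array([494.5, 168.8]), array([14.7, 15. ]), -41.66, 66.5, 208)
```

View pics/w2.png

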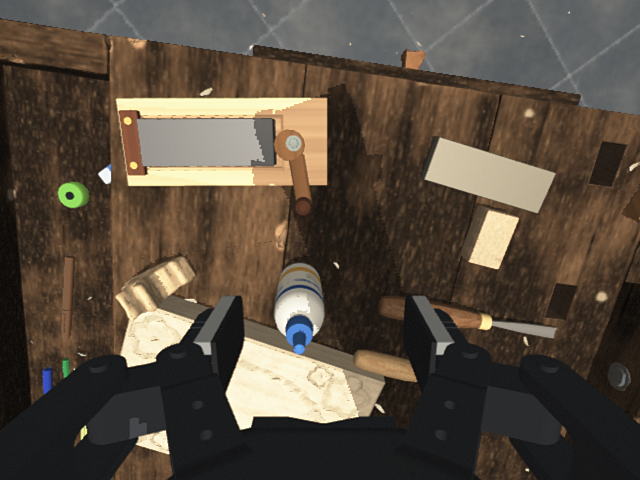

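The lever is already about 0.17 rad open, with the knob at (494.5, 168.8), which is 59.7 mm from the pin as it should be. In the picture the knob is at (303,205), the holder at (225,142) and the glue cap at (298,335), clear of the fingers. Now I descend onto the knob.

Call:
step_arm:
  increments:
    - [0.045, 0, 0.005, -0.01, 0.044]
    - [0.045, 0, 0.005, -0.02, 0.044]
    - [0.045, 0, 0.005, -0.025, 0.044]
    - [0.045, 0, 0.005, -0.025, 0.043]
    - [0.045, 0, 0, -0.025, 0]
    - [0.045, 0, 0, -0.025, 0]
    - [0.045, 0, 0, -0.025, 0]
    - [0.045, 0, 0, -0.025, 0]
    - [0.045, 0, 0, -0.025, 0]
    - [0.045, 0, 0, -0.02, 0]
    - [0.045, 0, 0, -0.008, 0]
    - [0.045, 0, 0, 0, 0]

```text
clock: 4.4
position: [0.4939, 0.1662, 0.0447]
ee_rot: [-0.697, -0.11, 0.7, -0.111]
ft_force: [0.2, -0.7, 0.5]
grip_width: 0.532
```

```bash
python3 - <<'E'
from h import *
p,P=look(["cam_knob"],[.062],[.075],"w3.png")
E
```

```text
t 4.4 tcp [493.9 166.2  44.7] jaw -72.05 F [ 0.2 -0.7  0.5] g 45.4 q [ 0.2   0.39 -0.7   1.9   0.3   0.97 -1.9 ]
cam_knob 0.62 [207. 315.] (array([494.7, 169.5]), array([14.8, 15.6]), -3.57, 66.3, 1368)
```

View pics/w3.png

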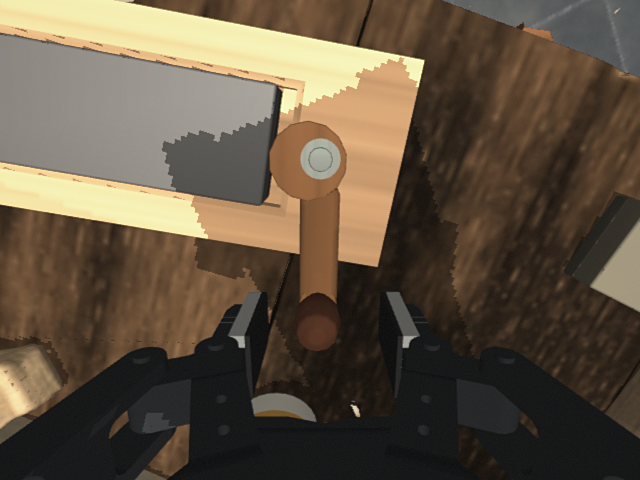

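The fingers straddle the knob at (317,328). I close on it and start swinging along the arc.

Call:
step_arm:
  increments:
    - [0.03, 0.001, 0.003, 0, 0]
    - [0.01, 0, 0, 0, 0]
    - [0.01, 0, 0, 0, 0]
    - [0.01, 0, 0, 0, 0]
    - [0.01, 0.0016, -0.0045, 0, 0.08]
    - [0.01, 0.002, -0.0045, 0, 0.08]
    - [0.01, 0.0023, -0.0042, 0, 0.08]
    - [0.01, 0.0027, -0.004, 0, 0.08]
    - [0.01, 0.003, -0.0038, 0, 0.08]
    - [0.01, 0.0033, -0.0035, 0, 0.08]
    - [0.01, 0.0036, -0.0033, 0, 0.08]
    - [0.01, 0.0038, -0.0029, 0, 0.08]
  force: 20

```text
clock: 5.5
position: [0.5178, 0.1407, 0.0475]
ee_rot: [-0.627, -0.326, 0.627, -0.327]
ft_force: [-6.3, -2.1, 11.8]
grip_width: 0.189
```

Call:
step_arm:
  increments:
    - [0.01, 0.0041, -0.0026, 0, 0.08]
    - [0.01, 0.0042, -0.0023, 0, 0.08]
    - [0.01, 0.0044, -0.002, 0, 0.08]
    - [0.01, 0.0046, -0.0016, 0, 0.08]
    - [0.01, 0.0046, -0.0012, 0, 0.08]
    - [0.01, 0.0047, -0.0008, 0, 0.08]
    - [0.01, 0.0049, -0.0004, 0, 0.08]
    - [0.01, 0.0048, -0.0001, 0, 0.08]
    - [0.01, 0.0048, 0.0004, 0, 0.08]
    - [0.01, 0.0048, 0.0007, 0, 0.08]
    - [0.01, 0.002, 0, 0, 0]
    - [0.01, 0, 0, 0, 0]

```text
clock: 6.5
position: [0.5618, 0.1301, 0.0468]
ee_rot: [0.448, 0.546, -0.454, 0.543]
ft_force: [-25.2, -7.6, 26.1]
grip_width: 0.188
```

```bash
python3 - <<'E'
from h import *
p,P=look(["cam_knob"],[.062],[.075])
E
```

```text
t 6.5 tcp [561.8 130.1  46.8] jaw 10.66 F [-25.2  -7.6  26.1] g 16.0 q [ 0.41  0.59 -0.92  1.74  0.52  1.09 -0.49]
cam_knob 0.56 [217. 319.] (array([561.8, 128.2]), array([15.4, 15.4]), -4.66, 66.4, 1325)
```

The lever is at its open stop, measuring about 1.607 rad. I release it and go above the old stone.

Call:
step_arm:
  increments:
    - [0.045, 0, 0, 0, 0]
    - [0.045, 0, 0, 0, 0]
    - [0.06, 0, 0, 0.005, 0]
    - [0.06, 0, 0, 0.02, 0]
    - [0.06, 0, 0, 0.03, 0]
    - [0.06, 0, 0, 0.03, 0]
    - [0.06, -0.004, 0.025, 0, -0.01]
    - [0.06, -0.005, 0.03, 0, -0.01]
    - [0.06, -0.005, 0.03, 0, -0.01]
    - [0.06, -0.004, 0.03, 0, -0.01]
    - [0.06, -0.004, 0.025, 0, 0]
    - [0.06, 0, 0, 0, 0]

```text
clock: 7.6
position: [0.5415, 0.2772, 0.1325]
ee_rot: [0.462, 0.537, -0.459, 0.536]
ft_force: [-0.8, 1.1, 0.4]
grip_width: 0.702
```

```bash
cat >> h.py <<'E'
def tips(p,P):  # finger tip heights: pads in the lower image half, near the camera
    z=p["range_z"]; r,c=np.indices(z.shape)
    m=(z>.02)&(z<.35)&(r>250); o=monitor.get_obs()
    T=R.from_quat(o["ee_rot"]).as_matrix(); L=(P-o["position"])@T
    for s in (-1,1):
        k=m&(np.abs(L[...,2])<.015)&(L[...,1]*s>0)&(np.abs(L[...,1])<.08)&(L[...,0]>-.04)&(L[...,0]<.02)
        print("tip side",s,"n",k.sum(),"x_tool max",np.round(np.percentile(L[k][:,0],[50,95,99.5])*1000,1) if k.any() else None)
E
python3 - <<'E'
from h import *
p,P=look(["old_stone","cam_knob","stone_holder"],[.039,.062,.027],[.047,.075,.033])
tips(p,P)
E
```

```text
t 7.6 tcp [541.5 277.2 132.5] jaw 8.71 F [-0.8  1.1  0.4] g 60.0 q [ 0.18  0.55 -0.97  1.59  0.47  1.25 -0.72]
old_stone 0.97 [249. 319.] (array([540.2, 270.4]), array([ 45.1, 130. ]), 8.07, 42.6, 13351)
cam_knob 0.71 [374. 314.] None
stone_holder 0.68 [265. 283.] (array([541.9, 255.2]), array([ 84.4, 204.6]), 8.08, 30.5, 16434)
tip side -1 n 1327 x_tool max [-26.6  -9.8  -6.8]
tip side 1 n 1026 x_tool max [-26.5  -9.4  -7. ]
```

Call:
step_arm:
  increments:
    - [0.06, -0.0013, -0.0068, 0, -0.011]
    - [0.06, 0, 0, -0.02, 0]
    - [0.06, 0, 0, -0.025, 0]
    - [0.06, 0, 0, -0.025, 0]
    - [0.06, 0, 0, -0.02, 0]
    - [0.06, 0, 0, -0.01, 0]
    - [0.06, 0, 0, -0.002, 0]
    - [0.052, 0, 0, 0, 0]
    - [0.048, 0, 0, 0, 0]
    - [0.048, 0, 0, 0, 0]

```text
clock: 8.63
position: [0.5431, 0.2641, 0.0306]
ee_rot: [0.466, 0.532, -0.465, 0.533]
ft_force: [-0.5, -0.0, 0.2]
grip_width: 0.562
```

```bash
python3 - <<'E'
from h import *
p,P=look(["old_stone"],[.039],[.047],"w4.png")
tips(p,P)
E
```

```text
t 8.63 tcp [543.1 264.1  30.6] jaw 7.66 F [-0.5 -0.   0.2] g 48.0 q [ 0.15  0.65 -0.89  1.68  0.57  1.08 -0.78]
old_stone 0.71 [264. 318.] (array([539.9, 276.5]), array([ 45.2, 117.8]), 7.99, 42.6, 34768)
tip side -1 n 7810 x_tool max [-12.3   0.2   2.1]
tip side 1 n 7289 x_tool max [-12.3   0.2   1.3]
```

View pics/w4.png

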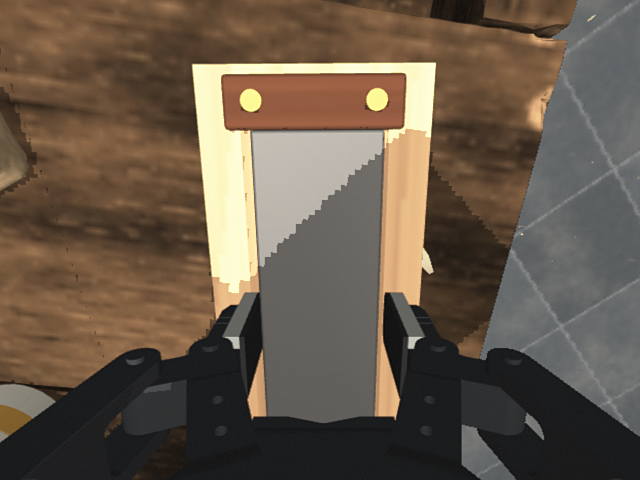

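The stone is between the pads at (320,330), with the pads just above the rim. I trim the position and grip.

Call:
step_arm:
  increments:
    - [0.048, -0.002, 0.006, -0.002, 0.007]
    - [0.048, 0, 0, 0, 0]
    - [0.03, 0, 0, 0, 0]
    - [0.03, 0, 0, 0, 0]
    - [0.03, 0, 0, 0, 0]
    - [0.03, 0, 0, 0, 0]
  force: 80

```text
clock: 9.23
position: [0.5406, 0.2714, 0.0284]
ee_rot: [0.464, 0.534, -0.463, 0.534]
ft_force: [-2.3, 0.1, 6.5]
grip_width: 0.501
```

Call:
step_arm:
  increments:
    - [0.03, 0, 0, 0.006, 0]
    - [0.03, 0, 0, 0.01, 0]
    - [0.03, 0, 0, 0.02, 0]
    - [0.03, 0, 0, 0.025, 0]
    - [0.03, 0, 0, 0.03, 0]
    - [0.03, 0, 0, 0.03, 0]
    - [0.03, 0, -0.01, 0.02, 0]
    - [0.03, 0, -0.025, 0.01, 0]
    - [0.03, 0, -0.035, 0, 0]
    - [0.03, 0, -0.04, 0, 0]
    - [0.03, 0, -0.04, 0, 0]
    - [0.03, 0, -0.04, 0, 0]

```text
clock: 10.23
position: [0.5401, 0.0784, 0.1789]
ee_rot: [0.463, 0.534, -0.463, 0.534]
ft_force: [1.0, -0.1, -1.9]
grip_width: 0.501
```

Call:
step_arm:
  increments:
    - [0.03, 0, -0.036, 0, -0.035]
    - [0.03, 0, -0.036, 0, -0.035]
    - [0.03, 0, -0.036, 0, -0.035]
    - [0.03, 0, -0.036, 0, -0.035]
    - [0.03, 0, -0.036, 0, -0.035]
    - [0.03, 0, -0.036, 0, -0.035]
    - [0.03, 0, -0.036, 0, -0.035]
    - [0.03, 0, -0.036, 0, -0.035]
    - [0.03, 0, -0.03, -0.02, -0.035]
    - [0.03, 0, -0.02, -0.03, -0.035]
    - [0.03, 0, -0.012, -0.03, -0.035]
    - [0.03, 0, 0, -0.01, -0.034]

```text
clock: 11.23
position: [0.5375, -0.2734, 0.0842]
ee_rot: [-0.565, -0.425, 0.567, -0.423]
ft_force: [-1.0, 1.0, -3.1]
grip_width: 0.501
```

```bash
python3 - <<'E'
from h import *
o=monitor.get_obs(); zb=o["position"][2]-.0085+.022
p,P=look(["old_stone","stone_case"],[zb-.012,.018],[zb+.012,.03],"w5.png")
tips(p,P)
E
```

```text
t 11.23 tcp [ 537.5 -273.4   84.2] jaw -16.3 F [-1.   1.  -3.1] g 42.8 q [ 0.98  0.52 -0.75  1.65  0.39  1.13 -0.16]
old_stone 0.77 [278. 325.] (array([ 540.2, -263.6]), array([ 45.3, 107.9]), -16.49, 98.2, 32027)
stone_case 0.97 [140. 355.] (array([ 538.7, -278.8]), array([ 78.3, 170. ]), -15.87, 24.5, 7147)
tip side -1 n 7114 x_tool max [-10.4  -9.   -5.2]
tip side 1 n 6534 x_tool max [-10.3  -8.9  -4.8]
```

View pics/w5.png

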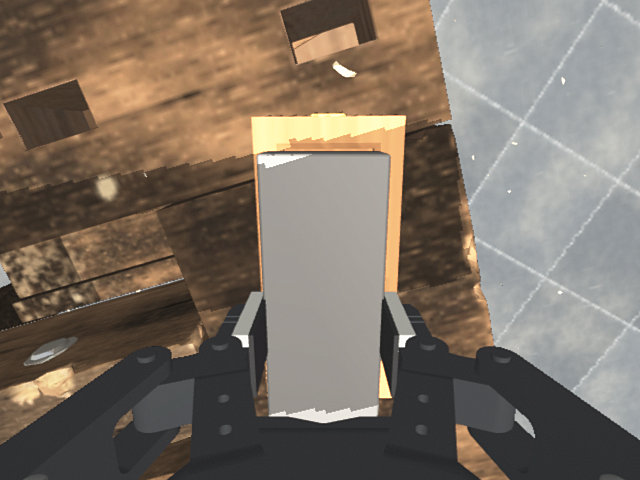

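The stone is level in the grip at (325,280), above the case (pocket edge at (335,145)). I correct by about 5 mm, lower part of the way and check again.

Call:
step_arm:
  increments:
    - [0.03, 0.0016, -0.005, 0, 0.009]
    - [0.03, 0, 0, -0.01, 0]
    - [0.03, 0, 0, -0.015, 0]
    - [0.03, 0, 0, -0.015, 0]
    - [0.03, 0, 0, 0, 0]
    - [0.03, 0, 0, 0, 0]

```text
clock: 11.88
position: [0.5412, -0.2743, 0.0468]
ee_rot: [-0.562, -0.429, 0.563, -0.428]
ft_force: [-0.0, 0.3, -1.4]
grip_width: 0.499
```

```bash
python3 - <<'E'
from h import *
o=monitor.get_obs(); zb=o["position"][2]-.0085+.022
p,P=look(["old_stone","stone_case"],[zb-.006,.018],[zb+.006,.03])
E
```

```text
t 11.88 tcp [ 541.2 -274.3   46.8] jaw -15.38 F [-0.   0.3 -1.4] g 42.6 q [ 0.96  0.57 -0.73  1.67  0.43  1.07 -0.17]
old_stone 0.84 [276. 325.] (array([ 543.8, -264.5]), array([ 45.2, 107.8]), -15.46, 60.9, 31927)
stone_case 0.71 [153. 315.] (array([ 541.1, -269.9]), array([ 78.6, 151.5]), -16.02, 24.6, 14574)
```

Call:
step_arm:
  increments:
    - [0.03, -0.0022, -0.0038, 0, -0.007]
    - [0.03, 0, 0, 0, 0]
    - [0.03, 0, 0, -0.007, 0]
    - [0.03, 0, 0, -0.005, 0]
    - [0.03, 0, 0, -0.004, 0]
    - [0.03, 0, 0, 0, 0]

```text
clock: 12.53
position: [0.5392, -0.2784, 0.031]
ee_rot: [-0.564, -0.427, 0.564, -0.426]
ft_force: [0.1, 0.6, -3.2]
grip_width: 0.503
```

Call:
step_arm:
  increments:
    - [0.03, 0, 0, -0.003, 0]
    - [0.03, 0, 0, -0.003, 0]
    - [0.03, 0, 0, -0.0025, 0]
    - [0.03, 0, 0, 0, 0]
    - [0.03, 0, 0, 0, 0]

```text
clock: 12.95
position: [0.5399, -0.2787, 0.0237]
ee_rot: [0.564, 0.427, -0.564, 0.426]
ft_force: [-0.2, -0.2, -1.9]
grip_width: 0.504
```

Call:
step_arm:
  increments:
    - [0.03, 0, 0, -0.0015, 0]
    - [0.03, 0, 0, 0, 0]
    - [0.045, 0, 0, 0, 0]
    - [0.05, 0, 0, 0, 0]
    - [0.055, 0, 0, 0, 0]
    - [0.06, 0, 0, 0, 0]
    - [0.06, 0, 0, 0.01, 0]
    - [0.06, 0, 0, 0.025, 0]
    - [0.06, 0, 0, 0.035, 0]
    - [0.06, 0, 0, 0.035, 0]
    - [0.06, 0, 0, 0.03, 0]
    - [0.06, 0, 0, 0, 0]

```text
clock: 13.95
position: [0.543, -0.2793, 0.1649]
ee_rot: [0.565, 0.423, -0.563, 0.43]
ft_force: [1.1, 0.7, -0.1]
grip_width: 0.706
```

```bash
python3 - <<'E'
from h import *
p,P=look(["old_stone","stone_case"],[.03,.018],[.05,.03])
d=regions_of(p,"old_stone")[0]["region"]; k=cv2.erode(d.astype(np.uint8),np.ones((9,9)))>0
q=P[k]; A=np.c_[q[:,:2]-q[:,:2].mean(0),np.ones(len(q))]; print("plane",np.round(np.linalg.lstsq(A,q[:,2],rcond=None)[0],4))
p,P=look(["new_stone","offcut"],[.018,.027],[.027,.034],None,"top")
E
```

```text
t 13.95 tcp [ 543.  -279.3  164.9] jaw -15.8 F [ 1.1  0.7 -0.1] g 60.3 q [ 1.01  0.45 -0.79  1.56  0.33  1.26 -0.11]
old_stone 0.86 [228. 318.] (array([ 539.8, -279.6]), array([ 45. , 129.9]), -15.75, 36.6, 10381)
stone_case 0.82 [206. 285.] (array([ 538.7, -278.9]), array([ 78.2, 170.1]), -15.86, 24.4, 10772)
plane [0.0284 0.0502 0.0376]
t 14.15 tcp [ 539.4 -278.7  156.8] jaw -15.82 F [ 0.2 -0.3 -1. ] g 59.8 q [ 1.01  0.46 -0.78  1.57  0.33  1.25 -0.11]
new_stone 0.71 [192. 314.] (array([545.3, -18.7]), array([ 46.5, 129.7]), -7.99, 21.8, 1242)
offcut 0.97 [223. 322.] (array([479., -36.]), array([34.6, 58.4]), 82.94, 29.9, 405)
```

```bash
cat >> h.py <<'E'
def flat(p,P,name):
    d=regions_of(p,name)[0]["region"]; k=cv2.erode(d.astype(np.uint8),np.ones((7,7)))>0
    q=P[k&(p["range_z"]>0)]; q=q[np.abs(q[:,2]-np.median(q[:,2]))<.008]; c=q[:,:2].mean(0)
    A=np.c_[q[:,:2]-c,np.ones(len(q))]; s=np.linalg.lstsq(A,q[:,2],rcond=None)[0]
    print(name,"slope",np.round(s,4),"resid",np.round((A@s-q[:,2]).std()*1000,2))
E
python3 - <<'E'
from h import *
p=camera("wrist");P=pts(p); flat(p,P,"old_stone"); flat(p,P,"stone_case")
E
```

```text
old_stone slope [0.0004 0.0009 0.0366] resid 0.68
stone_case slope [ 0.0025 -0.0009  0.0244] resid 0.84
```

The old stone is seated flat and square in the case (top 36.6 mm, slope near 0). Along the stone, the offcut covers about −44 to −9 mm, so I'll grip the new stone at +15 mm.

Call:
step_arm:
  increments:
    - [0.06, 0.001, 0.02, -0.003, 0.014]
    - [0.06, 0.001, 0.028, -0.003, 0.014]
    - [0.06, 0.001, 0.03, -0.003, 0.014]
    - [0.06, 0.001, 0.03, -0.003, 0.014]
    - [0.06, 0.001, 0.03, -0.003, 0.014]
    - [0.06, 0.001, 0.03, -0.003, 0.014]
    - [0.06, 0.001, 0.03, -0.003, 0.014]
    - [0.06, 0.001, 0.03, -0.003, 0.014]
    - [0.06, 0, 0.025, -0.003, 0.014]
    - [0.06, 0, 0.015, 0, 0.01]
    - [0.06, 0, 0.007, 0, 0]
    - [0.06, 0, 0, 0, 0]

```text
clock: 15.45
position: [0.5479, -0.0024, 0.1305]
ee_rot: [0.533, 0.464, -0.533, 0.464]
ft_force: [-0.2, -1.0, 0.6]
grip_width: 0.705
```

```bash
python3 - <<'E'
from h import *
p,P=look(["new_stone","offcut"],[.018,.027],[.027,.035],"w6.png")
E
```

```text
t 15.45 tcp [547.9  -2.4 130.5] jaw -7.91 F [-0.2 -1.   0.6] g 60.2 q [ 0.69  0.39 -0.92  1.75  0.33  1.17 -0.47]
new_stone 0.58 [252. 322.] (array([546.1, -19. ]), array([ 45.2, 129.9]), -8.35, 22.5, 11322)
offcut 0.57 [292. 242.] (array([480.9, -36.2]), array([35.5, 60. ]), 82.56, 30.5, 2893)
```

View pics/w6.png

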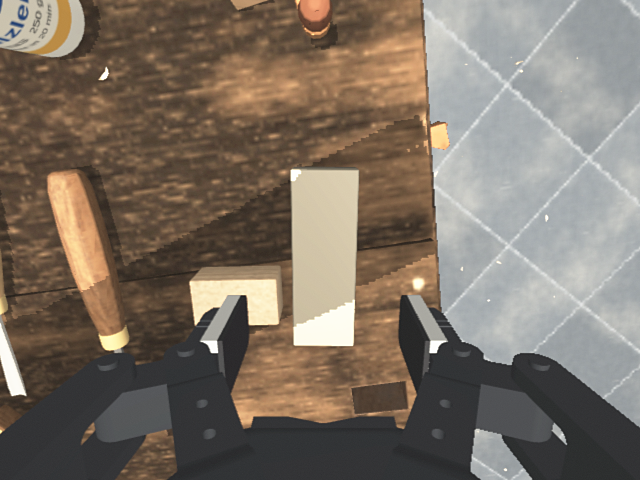

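The new stone spans (325,170)–(325,345) and the offcut sits left of it at (240,295). The planned grip is farther from the robot's near end than the offcut, so I lower part way and check.

Call:
step_arm:
  increments:
    - [0.06, 0.0007, 0, -0.01, -0.008]
    - [0.06, 0, 0, -0.02, 0]
    - [0.06, 0, 0, -0.025, 0]
    - [0.06, 0, 0, -0.02, 0]
    - [0.06, 0, 0, -0.01, 0]
    - [0.06, 0, 0, 0, 0]
    - [0.06, 0, 0, 0, 0]

```text
clock: 16.18
position: [0.5487, -0.0042, 0.0453]
ee_rot: [-0.536, -0.462, 0.536, -0.461]
ft_force: [-0.3, 0.5, 0.4]
grip_width: 0.7
```

Call:
step_arm:
  increments:
    - [0.06, 0, 0.002, 0, 0]
    - [0.06, 0, 0, -0.012, 0]
    - [0.06, 0, 0, -0.012, 0]
    - [0.055, 0, 0, -0.009, 0]
    - [0.05, 0, 0, -0.002, 0]
    - [0.048, 0, 0, 0, 0]
    - [0.048, 0, 0, 0, 0]

```text
clock: 16.77
position: [0.5486, -0.0016, 0.0103]
ee_rot: [0.536, 0.462, -0.536, 0.462]
ft_force: [0.1, -0.4, 0.6]
grip_width: 0.56
```

```bash
python3 - <<'E'
from h import *
p,P=look(["new_stone","offcut"],[.018,.027],[.027,.035])
E
```

```text
t 16.77 tcp [548.6  -1.6  10.3] jaw -8.47 F [ 0.1 -0.4  0.6] g 47.8 q [ 0.6   0.55 -0.83  1.84  0.48  0.97 -0.58]
new_stone 0.97 [299. 323.] (array([ 5.486e+02, -5.000e-01]), array([45.2, 92.9]), -8.31, 22.6, 25360)
offcut 0.87 [450. 168.] (array([471.4, -40. ]), array([27.2, 32.6]), 71.43, 30.5, 1444)
```

Call:
step_arm:
  increments:
    - [0.048, 0, 0, -0.0015, 0]
    - [0.048, 0, 0, 0, 0]
    - [0.03, 0, 0, 0, 0]
    - [0.03, 0, 0, 0, 0]
    - [0.03, 0, 0, 0, 0]
    - [0.03, 0, 0, 0, 0]
    - [0.03, 0, 0, 0.006, 0]
    - [0.03, 0, 0, 0.012, 0]
    - [0.03, 0, 0, 0.025, 0]
    - [0.03, 0, 0, 0.03, 0]
    - [0.03, 0, 0, 0.03, 0]
    - [0.03, 0, 0, 0.02, 0]
  force: 100

```text
clock: 17.92
position: [0.5493, -0.0012, 0.1353]
ee_rot: [0.536, 0.461, -0.535, 0.462]
ft_force: [1.2, 0.2, -3.7]
grip_width: 0.495
```

Call:
step_arm:
  increments:
    - [0.03, -0.001, 0.02, 0, 0.026]
    - [0.03, -0.001, 0.028, 0, 0.026]
    - [0.03, -0.001, 0.03, 0, 0.026]
    - [0.03, -0.001, 0.03, 0, 0.026]
    - [0.03, -0.001, 0.03, 0, 0.026]
    - [0.03, -0.001, 0.03, 0, 0.026]
    - [0.03, -0.001, 0.03, 0, 0.026]
    - [0.03, -0.001, 0.03, 0, 0.026]
    - [0.03, -0.001, 0.025, -0.01, 0.026]
    - [0.03, -0.001, 0.02, -0.02, 0.026]
    - [0.03, -0.001, 0.013, -0.015, 0.026]
    - [0.03, -0.001, 0, 0, 0]

```text
clock: 18.92
position: [0.5339, 0.2869, 0.0846]
ee_rot: [0.462, 0.536, -0.464, 0.533]
ft_force: [-1.6, 0.1, -3.6]
grip_width: 0.496
```

```bash
python3 - <<'E'
from h import *
o=monitor.get_obs(); zb=o["position"][2]-.0085+.022
p,P=look(["new_stone","stone_holder"],[zb-.008,.027],[zb+.008,.034],"w7.png"); flat(p,P,"new_stone")
E
```

```text
t 18.92 tcp [533.9 286.9  84.6] jaw 8.24 F [-1.6  0.1 -3.6] g 42.4 q [ 0.15  0.61 -0.95  1.64  0.52  1.18 -0.78]
new_stone 0.9 [300. 322.] (array([533.6, 288.3]), array([45.7, 92.6]), 8.28, 97.5, 25652)
stone_holder 0.7 [176. 341.] (array([539.3, 272.9]), array([ 84.6, 168.6]), 8.09, 30.6, 7660)
new_stone slope [-0.0038  0.0004  0.0975] resid 0.83
```

View pics/w7.png

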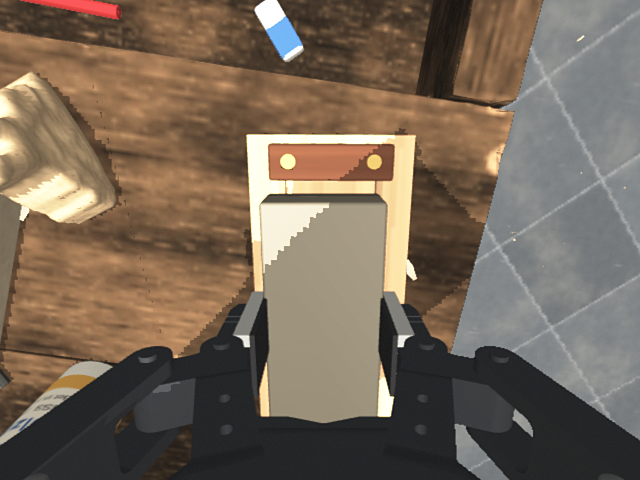

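The stone is held level at (325,300), above the pocket, with the cleat at (330,162). I correct laterally and lower to just above the cleat.

Call:
step_arm:
  increments:
    - [0.03, 0.0037, -0.0018, 0, -0.003]
    - [0.03, 0, 0, -0.012, 0]
    - [0.03, 0, 0, -0.015, 0]
    - [0.03, 0, 0, -0.007, 0]
    - [0.03, 0, 0, 0, 0]
    - [0.03, 0, 0, 0, 0]

```text
clock: 19.62
position: [0.5398, 0.2822, 0.052]
ee_rot: [0.465, 0.533, -0.466, 0.532]
ft_force: [-0.2, -0.7, -3.5]
grip_width: 0.496
```

```bash
python3 - <<'E'
from h import *
o=monitor.get_obs(); zb=o["position"][2]-.0085+.022
p,P=look(["new_stone","stone_holder"],[zb-.006,.027],[zb+.006,.034])
d=rect(P,regions_of(p,"new_stone")[0]["region"]&(p["range_z"]>0),zb-.006,zb+.006)
a=np.radians(d[2]); u=np.array([-np.sin(a),np.cos(a)]); c=d[0]+u*(d[1][1]/2-65)
v=np.radians(8.05); M=np.array([[np.cos(v),np.sin(v)],[-np.sin(v),np.cos(v)]])
print("stone centre",c,"in holder",M@(c-[541.7,255.6]))
E
```

```text
t 19.62 tcp [539.8 282.2  52. ] jaw 7.74 F [-0.2 -0.7 -3.5] g 42.3 q [ 0.13  0.65 -0.92  1.65  0.56  1.13 -0.8 ]
new_stone 0.97 [298. 321.] (array([539.5, 283.6]), array([45.5, 92.6]), 7.89, 64.9, 25510)
stone_holder 0.7 [176. 307.] (array([537.6, 284.4]), array([ 84.4, 145.6]), 7.97, 30.6, 12592)
stone centre [542.06698018 265.07702473] in holder [1.69050024 9.33224952]
```

Call:
step_arm:
  increments:
    - [0.03, -0.0021, 0.0027, 0, 0.004]
    - [0.03, 0, 0, 0, 0]
    - [0.03, 0, 0, -0.008, 0]
    - [0.03, 0, 0, -0.006, 0]
    - [0.03, 0, 0, 0, 0]
    - [0.03, 0, 0, 0, 0]

```text
clock: 20.32
position: [0.5379, 0.2848, 0.0381]
ee_rot: [0.464, 0.534, -0.464, 0.533]
ft_force: [1.1, 0.0, -4.0]
grip_width: 0.493
```

```bash
python3 - <<'E'
from h import *
o=monitor.get_obs(); zb=o["position"][2]-.0085+.022
p,P=look([],[],[])
d=rect(P,regions_of(p,"new_stone")[0]["region"]&(p["range_z"]>0),zb-.006,zb+.006)
a=np.radians(d[2]); u=np.array([-np.sin(a),np.cos(a)]); c=d[0]+u*(d[1][1]/2-65)
v=np.radians(8.05); M=np.array([[np.cos(v),np.sin(v)],[-np.sin(v),np.cos(v)]])
print(d,"stone centre",c,"in holder",M@(c-[541.7,255.6]))
E
```

```text
t 20.32 tcp [537.9 284.8  38.1] jaw 7.96 F [ 1.1  0.  -4. ] g 42.1 q [ 0.12  0.66 -0.91  1.66  0.57  1.11 -0.81]
(array([537.8, 286.3]), array([45.3, 92.5]), 8.15, 51.0, 25345) stone centre [540.45809632 267.73936898] in holder [ 0.47029722 12.19366329]
```

Within tolerance. I lower it into the pocket.

Call:
step_arm:
  increments:
    - [0.03, -0.0004, 0, -0.003, 0]
    - [0.03, 0, 0, -0.003, 0]
    - [0.03, 0, 0, -0.002, 0]
    - [0.03, 0, 0, 0, 0]
    - [0.03, 0, 0, 0, 0]

```text
clock: 20.83
position: [0.5378, 0.2851, 0.0307]
ee_rot: [0.464, 0.534, -0.464, 0.533]
ft_force: [0.5, 0.4, -4.4]
grip_width: 0.494
```

Call:
step_arm:
  increments:
    - [0.03, 0, 0, -0.0018, 0]
    - [0.03, 0, 0, 0, 0]
    - [0.045, 0, 0, 0, 0]
    - [0.05, 0, 0, 0, 0]
    - [0.055, 0, 0, 0, 0]
    - [0.06, 0, 0, 0, 0]
    - [0.06, 0, 0, 0.01, 0]
    - [0.06, 0, 0, 0.025, 0]
    - [0.06, 0, -0.02, 0.03, 0]
    - [0.06, 0, -0.02, 0.03, 0]
    - [0.06, 0, -0.01, 0.02, 0]
    - [0.06, 0, 0, 0, 0]

```text
clock: 21.83
position: [0.5404, 0.2338, 0.1491]
ee_rot: [0.467, 0.531, -0.463, 0.534]
ft_force: [0.9, 0.9, 0.4]
grip_width: 0.704
```

```bash
python3 - <<'E'
from h import *
p,P=look(["new_stone","stone_holder","cam_knob"],[.036,.027,.062],[.05,.034,.075]); flat(p,P,"new_stone")
E
```

```text
t 21.83 tcp [540.4 233.8 149.1] jaw 7.79 F [0.9 0.9 0.4] g 60.1 q [ 0.29  0.5  -1.01  1.63  0.44  1.25 -0.66]
new_stone 0.8 [180. 326.] (array([540.6, 268.2]), array([ 45.2, 130. ]), 8.08, 42.6, 13441)
stone_holder 0.79 [204. 293.] (array([541.9, 255.2]), array([ 84.4, 205. ]), 8.11, 30.5, 16676)
cam_knob 0.66 [331. 326.] (array([561.6, 128.2]), array([14.8, 15.7]), -37.77, 66.2, 370)
new_stone slope [0.002  0.0009 0.0426] resid 0.68
```

The new stone is seated flat and square. Now back to the knob.

Call:
step_arm:
  increments:
    - [0.045, 0.003, -0.016, 0, 0.008]
    - [0.045, 0.005, -0.025, 0, 0.008]
    - [0.045, 0.005, -0.025, 0, 0.008]
    - [0.045, 0.005, -0.025, 0, 0.008]
    - [0.045, 0.003, -0.0146, 0, 0.008]
    - [0.045, 0, 0, 0, 0]
    - [0.045, 0, 0, -0.02, 0]
    - [0.045, 0, 0, -0.025, 0]
    - [0.045, 0, 0, -0.025, 0]
    - [0.045, 0, 0, -0.02, 0]
    - [0.045, 0, 0, -0.007, 0]
    - [0.045, 0, 0, 0, 0]

```text
clock: 23.08
position: [0.5572, 0.1304, 0.0451]
ee_rot: [0.452, 0.544, -0.454, 0.542]
ft_force: [0.2, 0.5, 0.4]
grip_width: 0.526
```

```bash
python3 - <<'E'
from h import *
p,P=look(["cam_knob"],[.062],[.075])
E
```

```text
t 23.08 tcp [557.2 130.4  45.1] jaw 10.35 F [0.2 0.5 0.4] g 44.9 q [ 0.43  0.59 -0.93  1.75  0.53  1.08 -0.5 ]
cam_knob 0.78 [224. 330.] (array([561.3, 128.7]), array([14.8, 15. ]), 56.08, 66.4, 1321)
```

Call:
step_arm:
  increments:
    - [0.045, 0.004, -0.0015, 0.004, 0]
    - [0.01, 0, 0, 0, 0]
    - [0.01, 0, 0, 0, 0]
    - [0.01, 0, 0, 0, 0]
    - [0.01, -0.0048, -0.0006, 0, -0.08]
    - [0.01, -0.0048, -0.0003, 0, -0.08]
    - [0.01, -0.0048, 0.0001, 0, -0.08]
    - [0.01, -0.0047, 0.0005, 0, -0.08]
    - [0.01, -0.0047, 0.0009, 0, -0.08]
    - [0.01, -0.0047, 0.0013, 0, -0.08]
    - [0.01, -0.0045, 0.0016, 0, -0.08]
    - [0.01, -0.0043, 0.002, 0, -0.08]
  force: 30

```text
clock: 24.18
position: [0.5259, 0.1326, 0.0523]
ee_rot: [0.602, 0.37, -0.602, 0.372]
ft_force: [-2.9, -4.3, 10.5]
grip_width: 0.182
```

Call:
step_arm:
  increments:
    - [0.01, -0.0042, 0.0023, 0, -0.08]
    - [0.01, -0.004, 0.0027, 0, -0.08]
    - [0.01, -0.0038, 0.003, 0, -0.08]
    - [0.01, -0.0035, 0.0032, 0, -0.08]
    - [0.01, -0.0032, 0.0036, 0, -0.08]
    - [0.01, -0.0029, 0.0037, 0, -0.08]
    - [0.01, -0.0027, 0.0041, 0, -0.08]
    - [0.01, -0.0023, 0.0042, 0, -0.08]
    - [0.01, -0.0019, 0.0043, 0, -0.08]
    - [0.01, -0.0016, 0.0045, 0, -0.08]
    - [0.01, -0.0013, 0.0047, 0, -0.08]
    - [0.01, -0.0008, 0.0047, 0, -0.08]

```text
clock: 25.18
position: [0.4926, 0.1777, 0.0521]
ee_rot: [-0.705, -0.05, 0.706, -0.052]
ft_force: [-7.7, -7.0, 15.0]
grip_width: 0.181
```

```bash
cat >> h.py <<'E'
def lever(k): d=np.array(k)-[551.3,187.3]; print("lever",round(np.radians((np.degrees(np.arctan2(*d[::-1]))%360)-188.05),3),"r",np.hypot(*d).round(1))
E
python3 - <<'E'
from h import *
p,P=look(["cam_knob"],[.062],[.075])
lever(rect(P,regions_of(p,"cam_knob")[0]["region"],.062,.075)[0])
E
```

```text
t 25.18 tcp [492.6 177.7  52.1] jaw -81.68 F [-7.7 -7.  15. ] g 15.4 q [ 0.17  0.38 -0.7   1.89  0.29  0.98 -2.08]
cam_knob 0.59 [210. 321.] (array([492.4, 178.2]), array([14.6, 16.1]), -82.58, 66.4, 1227)
lever 0.013 r 59.6
```

Nearly shut. I push on gently against the stop, then release and lift.

Call:
step_arm:
  increments:
    - [0.01, 0, 0.002, 0, 0]
    - [0.01, 0, 0.002, 0, 0]
    - [0.01, 0, 0.002, 0, 0]
    - [0.01, 0, 0, 0, 0]
    - [0.01, 0, 0, 0, 0]

```text
clock: 25.75
position: [0.4926, 0.1785, 0.0518]
ee_rot: [-0.704, -0.048, 0.707, -0.055]
ft_force: [-12.7, -22.3, 25.4]
grip_width: 0.187
```

```bash
python3 - <<'E'
from h import *
p,P=look(["cam_knob"],[.062],[.075])
lever(rect(P,regions_of(p,"cam_knob")[0]["region"],.062,.075)[0])
E
```

```text
t 25.75 tcp [492.6 178.5  51.8] jaw -81.65 F [-12.7 -22.3  25.4] g 16.0 q [ 0.16  0.38 -0.69  1.88  0.3   0.99 -2.09]
cam_knob 0.91 [208. 320.] (array([492.5, 178.7]), array([15.1, 15.6]), 88.9, 66.3, 1257)
lever 0.005 r 59.4
```

Call:
step_arm:
  increments:
    - [0.045, 0, -0.004, 0, 0]
    - [0.045, 0, 0, 0, 0]
    - [0.045, 0, 0, 0, 0]
    - [0.045, 0, 0, 0.01, 0]
    - [0.045, 0, 0, 0.025, 0]
    - [0.045, 0, 0, 0.035, 0]
    - [0.045, 0, 0, 0.035, 0]
    - [0.045, 0, 0, 0.035, 0]
    - [0.045, 0, 0, 0.035, 0]
    - [0.045, 0, 0, 0.03, 0]
    - [0.045, 0, 0, 0, 0]
    - [0.045, 0, 0, 0, 0]

```text
clock: 26.9
position: [0.4939, 0.1817, 0.2583]
ee_rot: [0.706, 0.054, -0.704, 0.053]
ft_force: [-0.5, 0.0, -0.8]
grip_width: 0.524
```

```bash
python3 - <<'E'
from h import *
p,P=look(["cam_knob","new_stone","stone_holder"],[.062,.037,.027],[.075,.05,.034],"w8.png"); flat(p,P,"new_stone")
for d in regions_of(p,"cam_knob")[:1]: lever(rect(P,d["region"],.062,.075)[0])
look(["new_stone","old_stone","offcut","gouge","glue"],[.037,.03,.027,.015,.11],[.05,.045,.035,.04,.16],None,"top")
E
```

```text
t 26.9 tcp [493.9 181.7 258.3] jaw -81.36 F [-0.5  0.  -0.8] g 44.7 q [ 0.25  0.16 -0.75  1.65  0.12  1.37 -1.95]
cam_knob 0.74 [168. 325.] (array([493.3, 178.1]), array([13.4, 14.1]), -36.58, 66.5, 206)
new_stone 0.63 [146. 237.] (array([540.5, 271. ]), array([ 44.7, 131.8]), 8.68, 42.7, 7127)
stone_holder 0.58 [173. 281.] (array([541.6, 255.6]), array([ 84.2, 204.6]), 8.04, 30.6, 9547)
new_stone slope [ 0.0013 -0.0001  0.0427] resid 0.78
lever 0.017 r 58.7
t 27.2 tcp [492.9 180.4 255.1] jaw -81.4 F [-0.4 -1.3  0.1] g 45.2 q [ 0.24  0.17 -0.75  1.65  0.12  1.37 -1.95]
old_stone 0.57 [192. 439.] (array([ 539. , -278.9]), array([ 46.7, 130.1]), -15.33, 35.5, 1306)
offcut 0.9 [224. 322.] (array([479.9, -36.3]), array([34.8, 59.8]), 82.56, 29.8, 430)
gouge 0.93 [270. 307.] (array([3.787e+02, 3.000e-01]), array([ 26.7, 131.5]), -5.15, 23.7, 710)
```

View pics/w8.png

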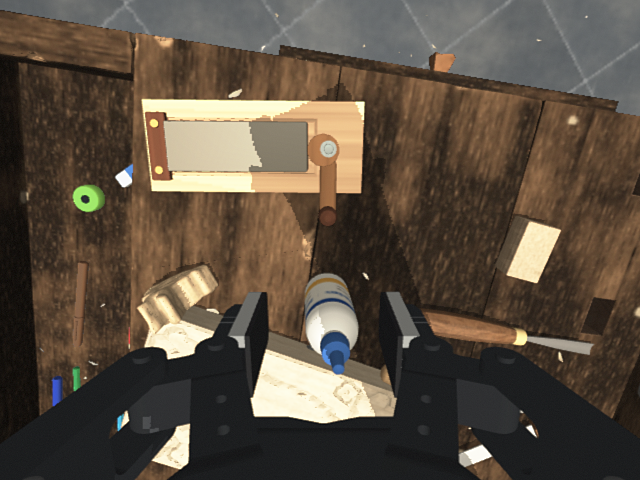

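The picture shows the new stone in the holder at (237,146) against the cleat at (157,146). The lever is square across the board with the knob at (327,215), and the offcut, gouge and glue are undisturbed. I hand the job in.

```bash
python3 -c "
from workcell import ticket; print(ticket.hand_in())"
```

```text
the job is handed in; nothing more can be done
None
```

The stones are changed and the job is handed in after about 27 s of the 72 s allowed. I opened the lever to its stop, put the old stone in the case, set the new stone in the holder and swung the lever shut against its stop.

**Last checks:**
- **Old stone:** it lies flat in the case. Its top is at 36.6 mm (36 expected), and it sits within about 1 mm and 0.5° of the pocket.
- **New stone:** it lies flat in the holder, with its top at 42.7 mm (42 expected). Its centre is about 0.5 to 1 mm from the seat, against the end wall.
- **Lever:** it reads 0.005 rad while pushed with about 22 N against the stop. After I let go it reads 0.017 rad, which is within camera noise.
- **Bystanders:** the offcut and gouge are where they were, within about 2 mm. The glue is still upright at its place in the last wrist picture, but the final top-camera check gave no reading for it.

**Things that differed from expectation:**
- The lever was about 0.17 rad open at the start, not fully shut.
- One network reading of the new stone's angle came out 0.6° off the holder's. I put that down to edge noise, because the reading just before closing agreed to within 0.05°.
- Gripping the knob put up to 26 N of upward force on the wrist, well below the 120 N wrist limit.

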